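# Find the crate stamped underneath and push it to the dispatch line

## Robot

A 6-joint arm with a two-finger parallel gripper is mounted at the origin on a cart in front of the work surface, level with it; the furniture and walls round the work are solid. World frame = base frame: x ahead of the robot, y to its left, z up, the work surface at z = 0. Lengths are in m, angles in rad, forces in N, time in s.
With the tool pointing down it reaches from about 0.375 to 0.975 m from the base axis. Payload 3.8 kg.
Tool frame: the origin (TCP) lies midway between the tips of the shut fingers; the grasp point (between the pads) lies behind it (arm.pinch_z is the z of the grasp point in the tool frame, in m); z points along the fingers, y is the line along which they close (so a half turn about z gives the same grasp; the last joint's range is limited). The gripper opens to 88 mm and grips with 3 to 60 N. Pads are 18 mm wide; open, the fingers measure 123 mm over their backs; the gripper's body (75 mm by 187 mm) begins 45 mm behind the grasp point.
Start: joints at [-1.141, 0.264, 1.604, -0, 1.274, -0.037], TCP at [0.304, -0.603, 0.239] pointing down, gripper open.
Joint ranges: [-2.63, 2.63], [-0.94, 2.18], [0.31, 2.57], [-1.31, 4.45], [0, 2.66], [-2.55, 2.55]. Speed limits (rad/s): [2.57, 2.57, 3.14, 3.14, 3.14, 3.14].

## Interface

Orientations are given as a rotation vector (axis times angle).
In Python, from bench import arm, eyes, ticket gives the robot as it stands. The module is installed in compiled form; this text tells all that it offers.
- The arm moves only by the shell command python3 -m inch 'ROWS' [FORCE]. ROWS is a JSON object of lists of equal length, an entry for each row: "translation": the shift along the tool's x, y, z in cm, a list of three; "turn": the turn, a rotation vector about the tool's x, y, z in rad, a list of three; "hand": the opening, from -1 (shut) to 1 (fully open), so that 0 is half open. A call has exactly 5 rows; each row is the pose to reach, as a shift and turn from the pose commanded when the call began, along the tool's axes at that moment; what a row does not reach only later rows make up. A row lasts 1/12 s, in which the tool goes at most 41.7 mm and 7.16 degrees, less where a joint would pass 70% of its speed; a pose out of reach is approached as far as the arm can. A call with a gripper value outside its range is refused whole. The fingers move at their own pace and stop on an object; FORCE is the grip in N (left out, the last holds). Time passes only in rows, so rows that repeat a pose let the fingers close, or fill a call up. It gives the time, the measured TCP pose, the force, the opening and the grip force at its end, in the units of the state.
- arm.read_state(): the state, without advancing time (a new reading comes with each control period).
- eyes.camera(name): name is "scene" or "top" or "wrist"; returns (picture, depth): 400x640x3 uint8, red, green, blue; 400x640 float32, m along the optical axis (not along the pixel's ray), 0 where there is no reading.
- eyes.calibration(name): a dict with "camera_matrix" (3x3 intrinsics, pixels), "k1" (the pictures are not rectified: a ray, as slopes to the right and down, at radius r is drawn at 1 + k1 r^2 times it, then the intrinsics apply), "rvec" (rotation vector, rad) and "tvec" (3), from world to camera coordinates, as OpenCV has them. Camera axes: x right, y down, z forward; pixel columns grow to the right and rows downward; lengths in m; the calibration is good to about 2 mm. A picture is of the moment at which its call begins: read the wrist's pose just before it. calibration takes no time and is no camera call; for the wrist camera it gives the pose at the moment of the call.
- ticket.hand_in(): hands the job in; it is judged then, once.
The state is a dict: "t": time; "joint_positions": joint angles; "joint_vel": joint speeds; "effort": joint torques, N m; "ee_pos": TCP position; "eef_rot": TCP orientation; "force": force on the tool from outside, world axes, zero at the start; "moment": the same for the moment, N m; "gripper_width": finger opening in m; "grasp_force": force on a finger pad.
Only numpy, scipy, OpenCV 4.12 (cv2) and the standard library are available. Lean on these libraries where they do the work, as an engineer would, in place of code of your own. Each camera call takes 0.05 s, during which the arm holds its last target. There are 200 camera calls.

## Task

Using only the fingertips, tip both small plywood crates over, each away from you so that it lies with its underside facing you, still well short of the dispatch line (the low wooden strip across the table). Once both are lying so, push the crate whose underside bears the stamped ring-and-cross seal away from you along the table, still lying, until its far edge is flush against the dispatch line; leave the bare one lying short of the line. Push and tip only, never lift or carry a crate, and leave the pinch pot, the cup, the ring cutter and the dish where they are.

Things in the scene. Friction and masses are not known exactly. Their poses are not given: they have to be found in the camera images.
- crate_stamped: open empty plywood crate, 76 (x, depth) x 96 (y) x 112 mm high (z), 5 mm slatted walls, 0.2-0.42 kg; 48 mm ring and cross branded under it, hidden until tipped. Starts upright, x within 0.2 rad of straight ahead. Pushed near its top it tips, pushed low it slides. Tipped away it lies 76 mm high, its x axis down, its z away from the robot. Origin: centre of underside (panel recessed 4 mm between 9 mm side skids)
- crate_bare: open empty plywood crate, 76 (x, depth) x 96 (y) x 112 mm high (z), 5 mm slatted walls, 0.2-0.42 kg; looks the same, nothing under it. Starts upright, x within 0.2 rad of straight ahead. Pushed near its top it tips, pushed low it slides. Tipped away it lies 76 mm high, its x axis down, its z away from the robot. Origin: centre of underside (panel recessed 4 mm between 9 mm side skids)
- crate_stamped_center (a point): centre of the stamped crate, 56 mm above its origin along its z
- crate_bare_center (a point): centre of the bare crate, 56 mm above its origin along its z
- crate_stamped_mouth (a point): centre of the open top of the stamped crate, 112 mm from its origin along its z; when the crate lies tipped this is the middle of its far end
- crate_bare_mouth (a point): centre of the open top of the bare crate, 112 mm from its origin along its z; when the crate lies tipped this is the middle of its far end
- dispatch_line: fixed wooden strip, 22 (its x) x 680 (its y) x 16 mm high, lying across the table beyond the crates, with yaw up to 0.05 rad. Origin: centre of its underside; its x points away from the robot, its near face is 11 mm before the origin
- pinch_pot: small grey pinch pot, 68 mm wide, 49 mm high, standing on the white plate of the banding wheel (the plate is about 100 mm above the table, 200 mm wide, centred at x 0.50, y 0.04); leave alone. Origin: centre of its underside
- cup: terracotta cup, 67 mm wide, 69 mm high, on the table behind the banding wheel; leave alone. Origin: centre of its underside
- cutter: round metal ring cutter, 49 mm wide, 28 mm high, beside the cup; leave alone. Origin: centre of its underside
- salt_dish: small white dish, 70 mm wide, 27 mm high, on the table in front of the banding wheel; leave alone. Origin: centre of its underside

How it is judged:
By the outcome, as a careful person would: the job done as asked, in the order asked, and still so for the second after the job is handed in, with the robot touching nothing.
It also fails if it takes over 58 s, if anything falls off the work surface, if the arm or the gripper's body presses on something with over 40 N, if the wrist force passes 120 N, or if a joint passes its speed limit or range.

## Working session

There is one attempt and no reset: what is moved stays moved. The work goes in short steps, Python scripts to look and compute and a shell command to move; the robot and the scene stay as the last step left them, time stands still between calls to the robot, and variables do not carry over. Pictures are saved under pics/ and viewed, at most 10 in all, crops included, and the job is handed in when it is done.

```bash
mkdir -p pics; ls; python3 - <<'E'
from bench import arm,eyes
import cv2,numpy as np
for n in("scene","top"):
    p,d=eyes.camera(n); np.savez(n+".npz",p=p,d=d)
    cv2.imwrite(f"pics/{n}0.png",p[:,:,::-1]); c=eyes.calibration(n); print(n,c)
s=arm.read_state(); print(s["t"],s["ee_pos"],s["eef_rot"],s["gripper_width"],arm.pinch_z)
E
```

```text
pics
scene {'camera_matrix': array([[461.32393679,   0.        , 317.68206121],
       [  0.        , 461.32393679, 200.55446837],
       [  0.        ,   0.        ,   1.        ]]), 'k1': 0.03616106130775899, 'rvec': array([ 0.8496979 , -2.40984126,  1.24332006]), 'tvec': array([0.43290156, 0.28674774, 0.80320693])}
top {'camera_matrix': array([[475.03226939,   0.        , 318.03293906],
       [  0.        , 475.03226939, 208.14560914],
       [  0.        ,   0.        ,   1.        ]]), 'k1': -0.08655868339756852, 'rvec': array([ 2.1622512 , -2.21608205,  0.10117961]), 'tvec': array([0.01639986, 0.55968529, 1.27125285])}
0.1 [ 0.3035299  -0.60221157  0.23752857] [-3.05452059e+00 -7.26173238e-01  6.33464357e-04] 0.08790875758426661 -0.0187
```

View pics/scene0.png

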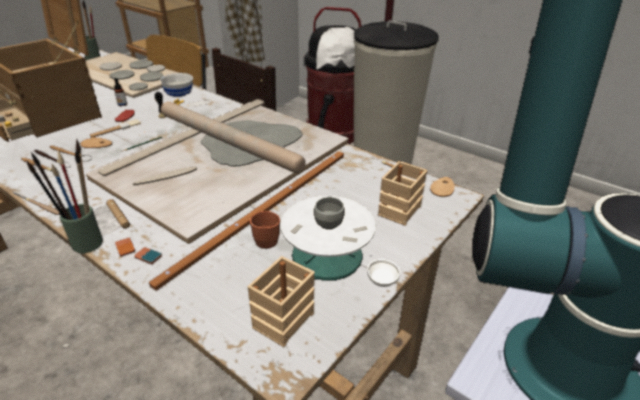

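View pics/top0.png

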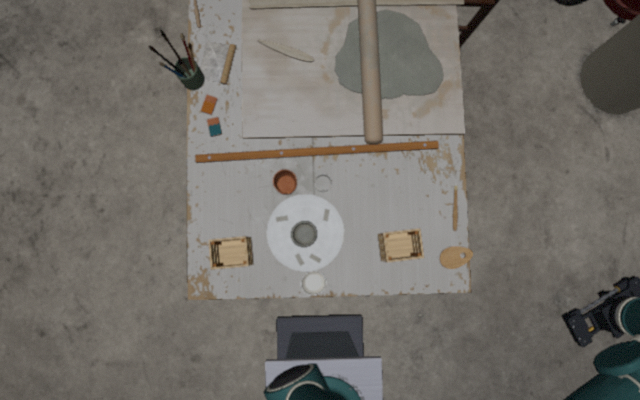

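The top view shows crates at about (232,252) and (401,245), the strip from (196,158) to (438,146), and the wheel between the crates at (305,233). Next I'll measure the crates and the strip.

```bash
cat > h.py <<'E'
import numpy as np,cv2
from bench import arm,eyes
def cloud(c,d):
    K=c["camera_matrix"];v,u=np.mgrid[:d.shape[0],:d.shape[1]]
    uv=np.stack([u,v],-1).reshape(-1,1,2).astype(float)
    n=cv2.undistortPoints(uv,K,np.array([c["k1"],0,0,0.])).reshape(*d.shape,2)
    P=np.dstack([n*d[...,None],d]);R=cv2.Rodrigues(c["rvec"])[0]
    W=(P-c["tvec"])@R; W[d<=0]=np.nan
    return W
def onplane(c,uv,z):
    n=cv2.undistortPoints(np.array(uv,float).reshape(-1,1,2),c["camera_matrix"],np.array([c["k1"],0,0,0.])).reshape(-1,2)
    R=cv2.Rodrigues(c["rvec"])[0];o=-R.T@c["tvec"];r=np.c_[n,np.ones(len(n))]@R
    return o+r*((z-o[2])/r[:,2])[:,None]
def rect(W,box,z0,z1):
    m=(W[...,0]>box[0])&(W[...,0]<box[1])&(W[...,1]>box[2])&(W[...,1]<box[3])&(W[...,2]>z0)&(W[...,2]<z1)
    p=W[m]; r=cv2.minAreaRect(p[:,:2].astype(np.float32)); return r,len(p),np.median(p[:,2]),p.min(0),p.max(0)
E
python3 - <<'E'
from h import *
f=np.load("top.npz");c=eyes.calibration("top");W=cloud(c,f["d"])
for uv in((232,252),(401,245)):
    q=onplane(c,[uv],.1)[0]; r=rect(W,(q[0]-.09,q[0]+.09,q[1]-.09,q[1]+.09),.095,.13)
    print(q,r); print(cv2.boxPoints(r[0]))
hsv=cv2.cvtColor(f["p"],cv2.COLOR_RGB2HSV)
m=(hsv[...,1]>140)&(hsv[...,0]<15);m[:140]=0;m[165:]=0;m[:,:190]=0;m[:,445:]=0
v,u=np.nonzero(m);q=onplane(c,np.c_[u,v],.016);r=cv2.minAreaRect(q[:,:2].astype(np.float32));print(r,cv2.boxPoints(r))
print(onplane(c,[(314,283),(285,182),(323,183)],.03))
import subprocess
print(cv2.Rodrigues(arm.read_state()["eef_rot"])[0])
E
```

```text
[0.44742589 0.22521308 0.1       ] (((0.4519287645816803, 0.2063962072134018), (0.08163663744926453, 0.15599781274795532), 8.469218254089355), 371, np.float64(0.11034519719169708), array([0.40799535, 0.13525951, 0.09513955]), array([0.50378947, 0.28415261, 0.11797315]))
[[0.40006804 0.2775329 ]
 [0.42304307 0.12323623]
 [0.5037895  0.13525951]
 [0.48081446 0.28955618]]
[ 0.45436166 -0.20565373  0.1       ] (((0.4545682966709137, -0.20864686369895935), (0.073870949447155, 0.09786243736743927), 5.148282527923584), 371, np.float64(0.10992825662222507), array([ 0.41483024, -0.25925865,  0.09527885]), array([ 0.49409511, -0.15756212,  0.11886935]))
[[ 0.41339105 -0.16322741]
 [ 0.4221726  -0.26069504]
 [ 0.49574554 -0.25406632]
 [ 0.486964   -0.15659869]]
((0.7185565829277039, 0.0002256631851196289), (0.019181592389941216, 0.6676514744758606), 2.2218987941741943) [[ 0.6960307   0.33342856]
 [ 0.7219153  -0.33372092]
 [ 0.7410825  -0.33297724]
 [ 0.71519786  0.33417225]]
[[ 0.35865043  0.01861481  0.03      ]
 [ 0.6325786   0.09062731  0.03      ]
 [ 0.62741587 -0.01243701  0.03      ]]
[[ 8.93009071e-01  4.50037878e-01 -8.41094917e-04]
 [ 4.50038661e-01 -8.93007272e-01  1.79325566e-03]
 [ 5.59290965e-05 -1.97991880e-03 -9.99998038e-01]]
```

```bash
python3 -m inch '{"translation":[[2.4,-3.1,0.4],[4.8,-6.2,0.8],[7.2,-9.3,1.2],[9.6,-12.4,1.6],[12,-15.5,2]],"turn":[[0,0,0.08],[0,0,0.16],[0,0,0.24],[0,0,0.32],[0,0,0.38]],"hand":[0,0,0,0,0]}'
python3 - <<'E'
from h import *
f=np.load("top.npz");c=eyes.calibration("top");W=cloud(c,f["d"])
r=rect(W,(.36,.55,.155,.32),.1,.125);print(r,cv2.boxPoints(r[0]))
s=arm.read_state();R=cv2.Rodrigues(s["eef_rot"])[0];print(R,R.T@(np.array([.38,-.215,.2])-s["ee_pos"])*100)
E
```

```text
t: 0.52
ee_pos: [0.3409, -0.4084, 0.2178]
eef_rot: [-3.138, -0.129, 0.001]
force: [0.9, -0.1, 0.2]
gripper_width: 0.0569
grasp_force: 0.0
(((0.4470079243183136, 0.23341137170791626), (0.07512375712394714, 0.09780173748731613), 3.3946337699890137), 346, np.float64(0.1106911061718949), array([0.40799535, 0.18321427, 0.10015405]), array([0.48507877, 0.28415261, 0.11797315])) [[0.4066164  0.2800023 ]
 [0.41240752 0.18237215]
 [0.48739946 0.18682045]
 [0.48160833 0.2844506 ]]
[[ 9.96616203e-01  8.21940742e-02 -5.28119451e-04]
 [ 8.21945634e-02 -9.96615817e-01  9.83014507e-04]
 [-4.45534231e-04 -1.02309673e-03 -9.99999377e-01]] [  5.48807828 -18.94631056   1.79645996]
```

```bash
python3 -m inch '{"translation":[[1.1,-3.8,0.4],[2.2,-7.6,0.8],[3.3,-11.4,1.2],[4.4,-15.2,1.6],[5.5,-19,1.8]],"turn":[[0,0,0],[0,0,0],[0,0,0],[0,0,0],[0,0,0]],"hand":[0,0,0,0,0]}'
python3 -m inch '{"translation":[[0,0,2],[0,0,5],[0,0,8],[0,0,9.7],[0,0,9.8]],"turn":[[0,0,0],[0,0,0],[0,0,0],[0,0,0],[0,0,0]],"hand":[0,0,0,0,0]}'
python3 -m inch '{"translation":[[0.5,0,0],[1,0,0],[1.5,0,0],[2,0,0],[2.5,0,0]],"turn":[[0,0,0],[0,0,0],[0,0,0],[0,0,0],[0,0,0]],"hand":[0,0,0,0,0]}'
python3 -m inch '{"translation":[[0.4,0,0],[0.8,0,0],[1.2,0,0],[1.6,0,0],[2,0,0]],"turn":[[0,0,0],[0,0,0],[0,0,0],[0,0,0],[0,0,0]],"hand":[0,0,0,0,0]}'
python3 - <<'E'
from h import *
p,d=eyes.camera("scene");cv2.imwrite("pics/s1.png",cv2.resize(p[130:290,300:560,::-1],None,fx=3,fy=3))
E
```

```text
t: 0.93
ee_pos: [0.3788, -0.2142, 0.1998]
eef_rot: [-3.138, -0.135, 0.001]
force: [0.9, -0.1, -0.4]
gripper_width: 0.044
grasp_force: 0.0
t: 1.35
ee_pos: [0.3762, -0.2139, 0.0985]
eef_rot: [-3.134, -0.137, 0.011]
force: [-0.0, 1.1, 0.2]
gripper_width: 0.044
grasp_force: 0.0
t: 1.77
ee_pos: [0.4061, -0.2148, 0.1041]
eef_rot: [3.137, 0.136, 0.004]
force: [-0.9, 0.7, -1.4]
gripper_width: 0.0439
grasp_force: 0.0
t: 2.18
ee_pos: [0.4245, -0.2123, 0.1027]
eef_rot: [-3.139, -0.136, 0.001]
force: [-1.5, 0.8, 1.7]
gripper_width: 0.0439
grasp_force: 1.0
```

View pics/s1.png

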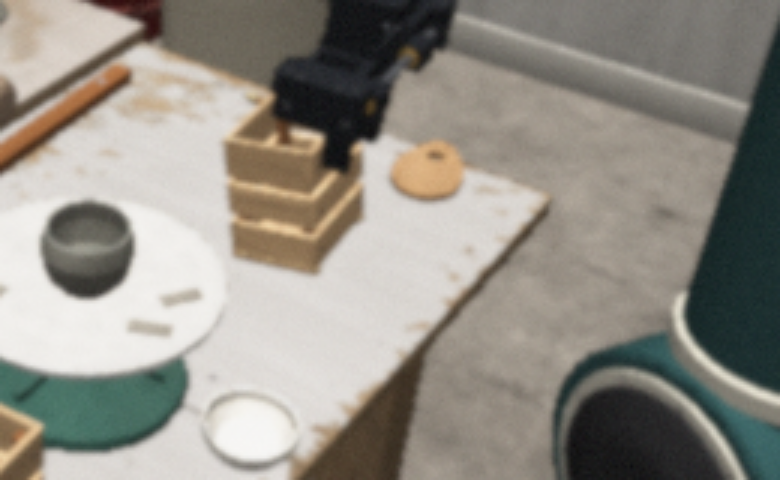

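The fingers are on the near wall by the rim, and the crate is starting to lean away. I'll keep pushing.

```bash
for i in 1; do python3 -m inch '{"translation":[[0.5,0,0],[1,0,0],[1.5,0,0],[2,0,0],[2.5,0,0]],"turn":[[0,0,0],[0,0,0],[0,0,0],[0,0,0],[0,0,0]],"hand":[0,0,0,0,0]}'; done
python3 -m inch '{"translation":[[0.5,0,0],[1,0,0],[1.5,0,0],[2,0,0],[2.5,0,0]],"turn":[[0,0,0],[0,0,0],[0,0,0],[0,0,0],[0,0,0]],"hand":[0,0,0,0,0]}'
python3 - <<'E'
from h import *
p,d=eyes.camera("scene");cv2.imwrite("pics/s2.png",cv2.resize(p[130:290,300:560,::-1],None,fx=3,fy=3))
E
```

```text
t: 2.65
ee_pos: [0.45, -0.2103, 0.1028]
eef_rot: [3.138, 0.136, 0.001]
force: [-2.2, -0.2, 2.8]
gripper_width: 0.0441
grasp_force: 0.9
t: 3.07
ee_pos: [0.4752, -0.2081, 0.1034]
eef_rot: [3.138, 0.136, 0.002]
force: [-0.5, 1.5, 6.2]
gripper_width: 0.0443
grasp_force: 3.2
```

View pics/s2.png

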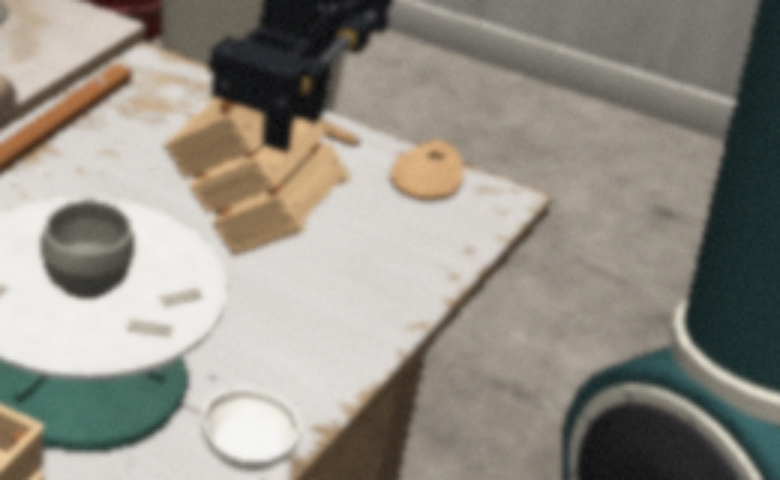

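The crate leans about 35°, near its balance point. A little more will tip it.

```bash
python3 -m inch '{"translation":[[0.6,0,-0.1],[1.2,0,-0.2],[1.8,0,-0.3],[2.4,0,-0.4],[3,0,-0.5]],"turn":[[0,0,0],[0,0,0],[0,0,0],[0,0,0],[0,0,0]],"hand":[0,0,0,0,0]}'
python3 -m inch '{"translation":[[0.4,0,0],[0.8,0,0],[0.8,0,0],[0.8,0,0],[0.8,0,0]],"turn":[[0,0,0],[0,0,0],[0,0,0],[0,0,0],[0,0,0]],"hand":[0,0,0,0,0]}'
python3 -m inch '{"translation":[[0,0,-2],[0,0,-5],[0,0,-9],[-2,0,-13],[-4,0,-14]],"turn":[[0,0,0],[0,0,0],[0,0,0],[0,0,0],[0,0,0]],"hand":[0,0,0,0,0]}'
python3 - <<'E'
from h import *
p,d=eyes.camera("scene");cv2.imwrite("pics/s3.png",p[:,:,::-1])
s=arm.read_state();R=cv2.Rodrigues(s["eef_rot"])[0];print(R)
E
```

```text
t: 3.53
ee_pos: [0.5044, -0.2053, 0.1074]
eef_rot: [-3.138, -0.136, 0.001]
force: [0.5, -0.2, -0.3]
gripper_width: 0.0439
grasp_force: 0.0
t: 3.95
ee_pos: [0.5117, -0.2047, 0.1075]
eef_rot: [-3.138, -0.136, 0.001]
force: [-0.4, -0.7, 0.0]
gripper_width: 0.0438
grasp_force: 0.0
t: 4.37
ee_pos: [0.4749, -0.2095, 0.2541]
eef_rot: [3.134, 0.137, 0.013]
force: [1.6, -0.6, 0.0]
gripper_width: 0.0441
grasp_force: 0.0
[[ 0.9962016   0.08685653  0.00618995]
 [ 0.08688722 -0.99620623 -0.00487359]
 [ 0.00574316  0.00539291 -0.99996897]]
```

View pics/s3.png

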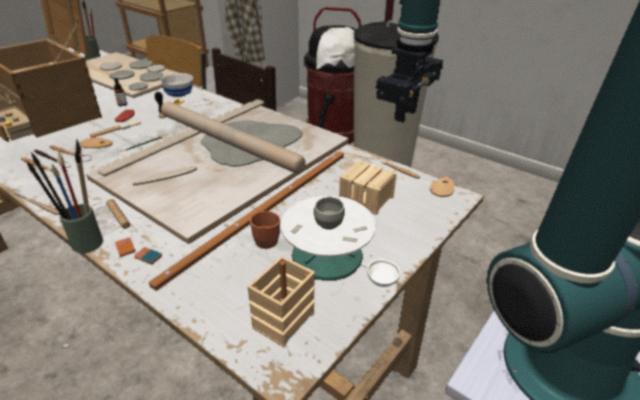

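The right crate now lies tipped, with its top side at about (367,185), short of the line. Next is the left crate.

```bash
python3 -m inch '{"translation":[[-0.5,-3,0],[-1,-6,0],[-1.5,-9,0],[-2,-12,0],[-2.5,-15,0]],"turn":[[0,0,0],[0,0,0],[0,0,0],[0,0,0.02],[0,0,0.028]],"hand":[0,0,0,0,0]}'
python3 -m inch '{"translation":[[-0.5,-3,0],[-1,-6,0],[-1.5,-9,0],[-2,-12,0],[-2.5,-15,0]],"turn":[[0,0,0],[0,0,0],[0,0,0],[0,0,0],[0,0,0]],"hand":[0,0,0,0,0]}'
python3 -m inch '{"translation":[[-0.5,-3,0],[-1,-6,0],[-1.5,-9,0],[-2,-12,0],[-2.2,-14,1]],"turn":[[0,0,0],[0,0,0],[0,0,0],[0,0,0],[0,0,0]],"hand":[0,0,0,0,0]}'
python3 - <<'E'
from h import *
s=arm.read_state();R=cv2.Rodrigues(s["eef_rot"])[0];print(np.arctan2(R[1,0],R[0,0]),R.T@(np.array([.372,.229,.103])-s["ee_pos"])*100)
E
```

```text
t: 4.83
ee_pos: [0.4331, -0.0598, 0.2468]
eef_rot: [-3.14, -0.089, 0.001]
force: [0.1, -0.2, 0.4]
gripper_width: 0.0442
grasp_force: 0.0
t: 5.25
ee_pos: [0.3994, 0.0885, 0.2469]
eef_rot: [-3.14, -0.091, 0.001]
force: [0.0, 0.2, 0.3]
gripper_width: 0.0441
grasp_force: 0.0
t: 5.67
ee_pos: [0.3701, 0.2284, 0.2387]
eef_rot: [-3.138, -0.094, -0.004]
force: [1.3, 0.6, 0.3]
gripper_width: 0.0439
grasp_force: 0.0
0.05982128421221971 [ 0.15954001 -0.02234296 13.57466667]
```

```bash
python3 -m inch '{"translation":[[0,0,3],[0,0,6.5],[0,0,10],[0,0,13],[0,0,13.2]],"turn":[[0,0,0],[0,0,0],[0,0,0],[0,0,0],[0,0,0]],"hand":[0,0,0,0,0]}'
python3 -m inch '{"translation":[[0.5,0,0],[1,0,0],[1.5,0,0],[2,0,0],[2.5,0,0]],"turn":[[0,0,0],[0,0,0],[0,0,0],[0,0,0],[0,0,0]],"hand":[0,0,0,0,0]}'
python3 -m inch '{"translation":[[0.4,0,0],[0.8,0,0],[1.2,0,0],[1.6,0,0],[2,0,0]],"turn":[[0,0,0],[0,0,0],[0,0,0],[0,0,0],[0,0,0]],"hand":[0,0,0,0,0]}'
python3 -m inch '{"translation":[[0.5,0,0],[1,0,0],[1.5,0,0],[2,0,0],[2.5,0,0]],"turn":[[0,0,0],[0,0,0],[0,0,0],[0,0,0],[0,0,0]],"hand":[0,0,0,0,0]}'
python3 -m inch '{"translation":[[0.5,0,0],[1,0,0],[1.5,0,0],[2,0,0],[2.5,0,0]],"turn":[[0,0,0],[0,0,0],[0,0,0],[0,0,0],[0,0,0]],"hand":[0,0,0,0,0]}'
```

```text
t: 6.08
ee_pos: [0.3649, 0.2231, 0.0992]
eef_rot: [3.135, 0.092, -0.018]
force: [-1.5, -0.4, -0.6]
gripper_width: 0.0439
grasp_force: 0.0
t: 6.5
ee_pos: [0.3975, 0.228, 0.1077]
eef_rot: [-3.139, -0.092, -0.006]
force: [0.4, -0.0, -0.4]
gripper_width: 0.044
grasp_force: 0.0
t: 6.92
ee_pos: [0.4154, 0.2284, 0.1058]
eef_rot: [3.14, 0.093, -0.001]
force: [-2.6, -0.3, 3.3]
gripper_width: 0.044
grasp_force: 1.4
t: 7.33
ee_pos: [0.441, 0.23, 0.1059]
eef_rot: [-3.14, -0.092, -0.001]
force: [-2.3, 0.6, 2.9]
gripper_width: 0.0439
grasp_force: 1.1
t: 7.75
ee_pos: [0.4656, 0.2312, 0.1054]
eef_rot: [3.14, 0.092, -0.0]
force: [0.0, -0.1, 0.4]
gripper_width: 0.0439
grasp_force: 0.0
```

```bash
python3 -m inch '{"translation":[[0.6,0,-0.1],[1.2,0,-0.2],[1.8,0,-0.3],[2.4,0,-0.4],[3,0,-0.5]],"turn":[[0,0,0],[0,0,0],[0,0,0],[0,0,0],[0,0,0]],"hand":[0,0,0,0,0]}'
python3 -m inch '{"translation":[[0.4,0,0],[0.8,0,0],[0.8,0,0],[0.8,0,0],[0.8,0,0]],"turn":[[0,0,0],[0,0,0],[0,0,0],[0,0,0],[0,0,0]],"hand":[0,0,0,0,0]}'
python3 -m inch '{"translation":[[0,0,-2],[0,0,-6],[-2,0,-10],[-6,0,-12],[-10,0,-14]],"turn":[[0,0,0],[0,0,0],[0,0,0],[0,0,0],[0,0,0]],"hand":[0,0,0,0,0]}'
python3 - <<'E'
from h import *
p,d=eyes.camera("scene");c=eyes.calibration("scene");print(-cv2.Rodrigues(c["rvec"])[0].T@c["tvec"])
w,dw=eyes.camera("wrist");cw=eyes.calibration("wrist");Rw=cv2.Rodrigues(cw["rvec"])[0];print(-Rw.T@cw["tvec"],Rw)
s=arm.read_state();print(s["ee_pos"])
t,dt=eyes.camera("top");np.savez("top2.npz",p=t,d=dt)
a=cv2.resize(p[150:350,230:430],(390,390));b=cv2.resize(w,(400,250))
o=np.zeros((390,800,3),np.uint8);o[:,:390]=a;o[:250,395:795]=b
cv2.imwrite("pics/s4.png",o[:,:,::-1])
E
```

```text
t: 8.17
ee_pos: [0.4958, 0.2332, 0.1109]
eef_rot: [-3.14, -0.092, -0.0]
force: [-0.3, -0.9, 0.5]
gripper_width: 0.0437
grasp_force: 0.0
t: 8.58
ee_pos: [0.5027, 0.2335, 0.1105]
eef_rot: [3.14, 0.092, -0.001]
force: [-0.1, -0.1, -0.2]
gripper_width: 0.0446
grasp_force: 0.0
t: 9.0
ee_pos: [0.4111, 0.2284, 0.2494]
eef_rot: [-3.139, -0.091, -0.004]
force: [-0.4, -0.3, 0.1]
gripper_width: 0.044
grasp_force: 0.0
[0.03630335 0.65310533 0.69778572]
[0.47352244 0.23253159 0.39705828] [[ 0.06174874 -0.998088   -0.0027267 ]
 [-0.96546768 -0.06042294  0.25341908]
 [-0.2530993  -0.01301577 -0.96735274]]
[0.40872691 0.22867813 0.25091092]
```

View pics/s4.png

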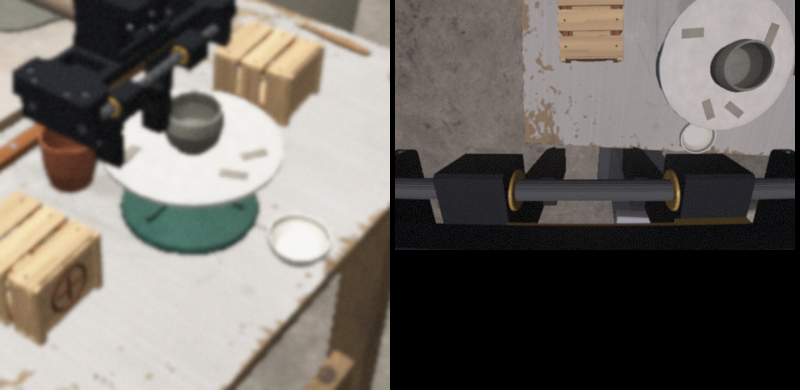

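Both crates are lying tipped. The left one shows the ring-and-cross seal, at about (70,287) in the crop, and the right one's underside is plain. Now I'll measure the left crate's pose.

```bash
python3 - <<'E'
from h import *
f=np.load("top2.npz");c=eyes.calibration("top");W=cloud(c,f["d"])
for b in((.44,.68,.16,.32),(.44,.68,-.3,-.12)):
    r=rect(W,b,.06,.09);print(r,cv2.boxPoints(r[0]).tolist())
s=arm.read_state();print(s["t"],s["ee_pos"])
E
```

```text
(((0.540579080581665, 0.2404276430606842), (0.11254128068685532, 0.09825312346220016), 4.0571722984313965), 1456, np.float64(0.07505622865916586), array([0.48190305, 0.18761282, 0.06023194]), array([0.59859399, 0.29131967, 0.08281083])) [[0.48097366094589233, 0.2854498326778412], [0.4879252314567566, 0.18744294345378876], [0.6001845002174377, 0.19540545344352722], [0.5932329297065735, 0.29341232776641846]]
(((0.5487083196640015, -0.19974321126937866), (0.11168911308050156, 0.09786195307970047), 5.328821182250977), 1411, np.float64(0.07522096154589952), array([ 0.48929431, -0.25102703,  0.06138403]), array([ 0.60858925, -0.14692648,  0.08345803])) [[0.4885607957839966, -0.15621007978916168], [0.4976494312286377, -0.2536490857601166], [0.6088558435440063, -0.24327634274959564], [0.5997672080993652, -0.14583733677864075]]
9.15 [0.4101088  0.22860302 0.24920334]
```

```bash
python3 -m inch '{"translation":[[1,-0.2,4],[2,-0.4,8],[3,-0.4,12],[3,-0.4,15],[3,-0.4,16]],"turn":[[0,0,0.02],[0,0,0.021],[0,0,0.021],[0,0,0.021],[0,0,0.021]],"hand":[-0.2,-0.2,-0.2,-0.2,-0.2]}'
python3 -m inch '{"translation":[[0,0,1.5],[0,0,3],[0,0,3.9],[0,0,3.9],[0,0,3.9]],"turn":[[0,0,0],[0,0,0],[0,0,0],[0,0,0],[0,0,0]],"hand":[-0.2,-0.2,-0.2,-0.2,-0.2]}'
python3 - <<'E'
from h import *
s=arm.read_state();R=cv2.Rodrigues(s["eef_rot"])[0];print(np.arctan2(R[1,0],R[0,0]),s["ee_pos"],R.T@(np.array([.4846,.2365,.05])-s["ee_pos"])*100)
E
```

```text
t: 9.57
ee_pos: [0.437, 0.2317, 0.0802]
eef_rot: [3.136, 0.059, -0.016]
force: [-1.1, -0.8, -0.6]
gripper_width: 0.0353
grasp_force: 0.0
t: 9.98
ee_pos: [0.4407, 0.2339, 0.0478]
eef_rot: [3.141, 0.059, -0.001]
force: [-0.5, 0.5, 0.6]
gripper_width: 0.0351
grasp_force: 0.0
0.03771543431256412 [0.44065051 0.23385019 0.04777652] [ 4.40164804 -0.09900088 -0.22565648]
```

```bash
python3 -m inch '{"translation":[[0.8,0,0],[1.6,0,0],[2.4,0,0],[3,0,0],[3.5,0,0]],"turn":[[0,0,0],[0,0,0],[0,0,0],[0,0,0],[0,0,0]],"hand":[-0.2,-0.2,-0.2,-0.2,-0.2]}'
python3 -m inch '{"translation":[[0.5,0,0],[1,0,0],[1.5,0,0],[2,0,0],[2.5,0,0]],"turn":[[0,0,0],[0,0,0],[0,0,0],[0,0,0],[0,0,0]],"hand":[-0.2,-0.2,-0.2,-0.2,-0.2]}'
python3 -m inch '{"translation":[[0.5,0,0],[1,0,0],[1.5,0,0],[2,0,0],[2.5,0,0]],"turn":[[0,0,0],[0,0,0],[0,0,0],[0,0,0],[0,0,0]],"hand":[-0.2,-0.2,-0.2,-0.2,-0.2]}'
python3 -m inch '{"translation":[[0.5,0,0],[1,0,0],[1.5,0,0],[2,0,0],[2.5,0,0]],"turn":[[0,0,0],[0,0,0],[0,0,0],[0,0,0],[0,0,0]],"hand":[-0.2,-0.2,-0.2,-0.2,-0.2]}'
python3 - <<'E'
from h import *
t,dt=eyes.camera("top");c=eyes.calibration("top");W=cloud(c,dt)
r=rect(W,(.55,.74,.15,.34),.066,.085);print(r[:3],cv2.boxPoints(r[0]).tolist())
s=arm.read_state();print(s["ee_pos"],s["force"])
E
```

```text
t: 10.4
ee_pos: [0.4773, 0.2355, 0.0486]
eef_rot: [-3.14, -0.059, -0.003]
force: [-0.6, 0.1, -0.4]
gripper_width: 0.0354
grasp_force: 0.0
t: 10.82
ee_pos: [0.4996, 0.2359, 0.0476]
eef_rot: [3.14, 0.059, -0.004]
force: [-5.3, -1.5, 5.9]
gripper_width: 0.0353
grasp_force: 2.7
t: 11.23
ee_pos: [0.5246, 0.2369, 0.0476]
eef_rot: [3.14, 0.059, -0.004]
force: [-5.3, -0.3, 4.3]
gripper_width: 0.0353
grasp_force: 2.7
t: 11.65
ee_pos: [0.5496, 0.2378, 0.0476]
eef_rot: [3.14, 0.059, -0.004]
force: [-5.4, -0.9, 4.7]
gripper_width: 0.0353
grasp_force: 2.7
(((0.6097564101219177, 0.24093937873840332), (0.11216817796230316, 0.09793710708618164), 1.7628685235977173), 489, np.float64(0.07512327255787529)) [[0.5521924495697021, 0.28815943002700806], [0.5552053451538086, 0.19026869535446167], [0.6673203706741333, 0.19371932744979858], [0.6643074750900269, 0.29161006212234497]]
[0.55104917 0.23794591 0.04772611] [-0.21808656  0.09088203 -0.38285039]
```

```bash
python3 -m inch '{"translation":[[0.6,0,0],[1.2,0,0],[1.7,0,0],[2.2,0,0],[2.6,0,0]],"turn":[[0,0,0],[0,0,0],[0,0,0],[0,0,0],[0,0,0]],"hand":[-0.2,-0.2,-0.2,-0.2,-0.2]}'
python3 -m inch '{"translation":[[0.1,0,0],[0.2,0,0],[0.3,0,0],[0.4,0,0],[0.4,0,0]],"turn":[[0,0,0],[0,0,0],[0,0,0],[0,0,0],[0,0,0]],"hand":[-0.2,-0.2,-0.2,-0.2,-0.2]}'
python3 -m inch '{"translation":[[0.1,0,0],[0.2,0,0],[0.3,0,0],[0.3,0,0],[0.3,0,0]],"turn":[[0,0,0],[0,0,0],[0,0,0],[0,0,0],[0,0,0]],"hand":[-0.2,-0.2,-0.2,-0.2,-0.2]}'
```

```text
t: 12.12
ee_pos: [0.577, 0.2389, 0.0474]
eef_rot: [3.141, 0.059, 0.0]
force: [-1.6, -0.8, -1.1]
gripper_width: 0.0354
grasp_force: 0.8
t: 12.53
ee_pos: [0.5806, 0.2392, 0.0478]
eef_rot: [3.141, 0.06, 0.0]
force: [-1.5, -1.0, -0.3]
gripper_width: 0.0353
grasp_force: 0.5
t: 12.95
ee_pos: [0.5838, 0.2394, 0.048]
eef_rot: [-3.141, -0.059, -0.001]
force: [-1.1, -0.4, -1.4]
gripper_width: 0.0352
grasp_force: 0.5
```

```bash
python3 -m inch '{"translation":[[0.05,0,0],[0.1,0,0],[0.15,0,0],[0.2,0,0],[0.2,0,0]],"turn":[[0,0,0],[0,0,0],[0,0,0],[0,0,0],[0,0,0]],"hand":[-0.2,-0.2,-0.2,-0.2,-0.2]}'
python3 - <<'E'
from h import *
p,d=eyes.camera("scene");t,dt=eyes.camera("top");c=eyes.calibration("top");W=cloud(c,dt)
r=rect(W,(.55,.74,.15,.34),.066,.085);print(r[:3],cv2.boxPoints(r[0]).tolist())
a=cv2.resize(p[180:300,120:320],(640,384));b=cv2.resize(t[130:220,180:300],(512,384))
cv2.imwrite("pics/s5.png",cv2.resize(np.hstack([a,b]),(800,267))[:,:,::-1])
s=arm.read_state();print(s["ee_pos"],s["force"])
E
```

```text
t: 13.37
ee_pos: [0.5839, 0.2394, 0.0479]
eef_rot: [3.141, 0.059, -0.005]
force: [-7.6, -0.3, 3.8]
gripper_width: 0.0354
grasp_force: 3.6
(((0.6442832350730896, 0.24262206256389618), (0.11380782723426819, 0.09783174097537994), 2.4625186920166016), 383, np.float64(0.07477979045663288)) [[0.5853301286697388, 0.28904783725738525], [0.5895335674285889, 0.1913064420223236], [0.7032363414764404, 0.1961962878704071], [0.6990329027175903, 0.29393768310546875]]
[0.58393126 0.23936084 0.04795902] [-6.89221924 -0.15441485  5.02405377]
```

View pics/s5.png

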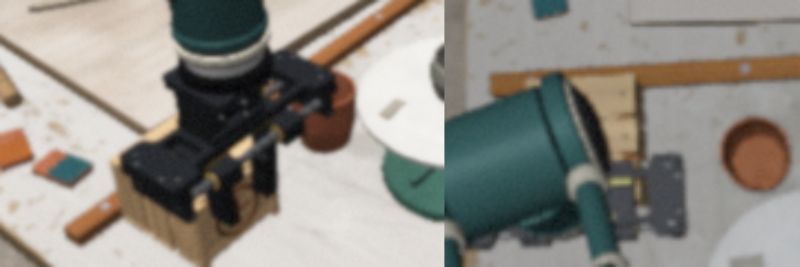

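The TCP stalled and the force rose, so the crate is at the strip. I'll press once more, back off and check.

```bash
python3 -m inch '{"translation":[[0.1,0,0],[0.2,0,0],[0.3,0,0],[0.4,0,0],[0.4,0,0]],"turn":[[0,0,0],[0,0,0],[0,0,0],[0,0,0],[0,0,0]],"hand":[-0.2,-0.2,-0.2,-0.2,-0.2]}'
python3 -m inch '{"translation":[[-1,0,0],[-3,0,0],[-5,0,0],[-7,0,0],[-8,0,0]],"turn":[[0,0,0],[0,0,0],[0,0,0],[0,0,0],[0,0,0]],"hand":[-0.2,-0.2,-0.2,-0.2,-0.2]}'
python3 -m inch '{"translation":[[0,0,-3],[0,0,-7],[0,0,-11],[-2,0,-15],[-4,0,-18]],"turn":[[0,0,0],[0,0,0],[0,0,0],[0,0,0],[0,0,0]],"hand":[-0.2,-0.2,-0.2,-0.2,-0.2]}'
python3 -m inch '{"translation":[[-3,0,0],[-5,0,0],[-7,0,0],[-7,0,0],[-7,0,0]],"turn":[[0,0,0],[0,0,0],[0,0,0],[0,0,0],[0,0,0]],"hand":[-0.2,-0.2,-0.2,-0.2,-0.2]}'
python3 - <<'E'
from h import *
p,d=eyes.camera("scene");t,dt=eyes.camera("top");c=eyes.calibration("top");W=cloud(c,dt)
for b in((.55,.74,.15,.34),(.44,.68,-.3,-.12)):
    r=rect(W,b,.066,.085);print(r[:3],cv2.boxPoints(r[0]).tolist())
b=cv2.resize(t[130:270,180:460],(800,400));b[:,400:]=cv2.resize(p[170:310,130:270],(400,400))
cv2.imwrite("pics/s6.png",np.vstack([cv2.resize(t[125:305,180:460],(400,257)),cv2.resize(p[150:330,130:410],(400,257))])[:,:,::-1])
print(onplane(c,[(314,283)],.03),arm.read_state()["t"],arm.read_state()["force"])
E
```

```text
t: 13.88
ee_pos: [0.5839, 0.2394, 0.048]
eef_rot: [3.14, 0.059, -0.018]
force: [-19.4, -0.2, 14.8]
gripper_width: 0.0351
grasp_force: 9.6
t: 14.3
ee_pos: [0.5082, 0.2364, 0.0479]
eef_rot: [-3.141, -0.06, -0.001]
force: [-0.4, 0.1, -0.7]
gripper_width: 0.0353
grasp_force: 0.0
t: 14.72
ee_pos: [0.4717, 0.2355, 0.2315]
eef_rot: [-3.139, -0.058, -0.009]
force: [0.2, 0.6, -0.1]
gripper_width: 0.0354
grasp_force: 0.0
t: 15.13
ee_pos: [0.4001, 0.2327, 0.2287]
eef_rot: [-3.14, -0.061, -0.005]
force: [0.7, 0.7, 0.2]
gripper_width: 0.0351
grasp_force: 0.0
(((0.6439899802207947, 0.24235351383686066), (0.11246327310800552, 0.09762608259916306), 2.154195785522461), 1418, np.float64(0.07488438248442558)) [[0.585963249206543, 0.2890183627605438], [0.5896328687667847, 0.19146127998828888], [0.7020167112350464, 0.1956886649131775], [0.6983470916748047, 0.29324573278427124]]
(((0.5488088130950928, -0.20000562071800232), (0.11188894510269165, 0.09774073958396912), 5.221019268035889), 1405, np.float64(0.07522635516309609)) [[0.4886493384838104, -0.15642884373664856], [0.4975435435771942, -0.2537640631198883], [0.6089682579040527, -0.24358239769935608], [0.600074052810669, -0.14624717831611633]]
[[0.35865043 0.01861481 0.03      ]] 15.2333 [ 0.46570803 -0.01515621 -0.05315485]
```

View pics/s6.png

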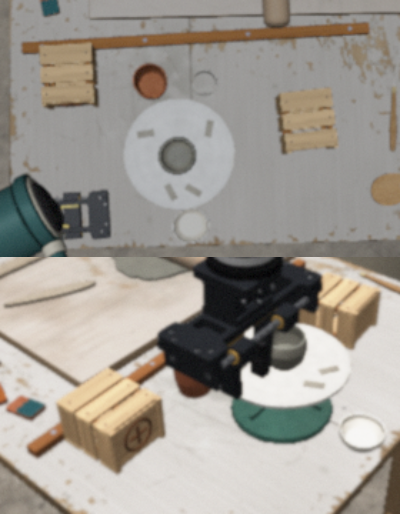

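The stamped crate, at (67,72) in the top view, lies flush against the strip at 2.15°, against 2.2° for the line. The bare crate at (308,120) lies short of it. The pot, cup, cutter and dish haven't moved.

```bash
python3 -c "
from bench import ticket
print(ticket.hand_in())"
```

```text
the job is handed in; nothing more can be done
None
```

I handed the job in at about 15 s: both crates lie tipped away, the stamped (left) one is flush against the dispatch line, the bare one lies about 11 cm short of it, and the pot, cup, cutter and dish are where they were.

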